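# Lay the pusher weight in the tin feed, heavy end downhill

### The job

Take the longer of the two wooden pusher weights by its black knob and lift it well clear of the table: it will tip and show which end hides the lead. Then lower it into the sloping feed trough behind the row of tins, lengthwise and with the heavy end downhill, and let go; do not drop it. Leave the shorter weight where it is.

Things in the scene. Friction and masses are not known exactly. Their poses are not given: they have to be found in the camera images.
- long_weight: Longer pusher weight: wooden block 170 x 36 x 28 mm (x, y, z), steel caps on both ends, about 0.5 kg, with a black knob on its middle. Origin: centre of the underside; x along the length, z up. Lead is hidden in one half, but both ends look alike. Lifted by the knob, it tips 17 degrees about the knob's pin, heavy end low.
- long_weight_knob: The long weight's upright black knob, 22 x 22 mm square, sides parallel to the block's, from 44 to 96 mm above the block's underside. Origin: the crosswise pin (along y) it swivels on, 34 mm above the underside; its z points up through the knob, the grip being 10 to 62 mm up. It swivels 17 degrees each way; a weak spring centres it.
- short_weight: The shorter pusher weight, to be left alone: same make and same knob, but its block is 110 mm long, 36 wide, 28 high. Origin: centre of the underside; x along its length.
- seat (a point): Where the long weight's underside goes: point on the trough floor's middle line, about 70 mm above the table. x points downhill to the tins (slope 14 degrees), z square to the floor. Trough: fixed aluminium channel, 58 mm wide inside, walls 20 mm high. Fixed tins, 36 mm high, begin 119 mm downhill; the upper end, 130 mm uphill, is open. The weight may stay here or slide to the tins.
Mind the look-alikes: they are no part of the job. What is shaped like the long_weight but blue is not meant.

How it is judged (in metres and radians):
On the way:
1. the long weight is lifted well clear of the table (underside centre over 90 mm up) in the fingers and hangs tipped (height (world z) of long_weight above 0.09 m and angle between long_weight's own z axis and vertical above 0.12 rad and contact force between long_weight and the fingers above 0.5 N), for 0.2 s.
At the end, for the whole second after the job is handed in: The long weight rests flat (10 deg, 8 mm) on the trough floor behind the tins, heavy end downhill, lengthwise within 11 deg, its middle within 15 mm of the middle line and at most 50 mm uphill of the seat point (downhill as far as the tins). The short weight moved under 30 mm (x of long_weight in the frame of seat between -0.05 and 0.045 m and y of long_weight in the frame of seat between -0.015 and 0.015 m and z of long_weight in the frame of seat between -0.005 and 0.008 m and angle between the x axis of long_weight and the x axis of seat, either way round below 0.2 rad and angle between the z axis of long_weight and the z axis of seat, either way round below 0.17 rad and angle between long_weight's own x axis and vertical above 1.67 rad and linear speed of long_weight below 0.02 m/s and distance of short_weight from where it was at the start of the episode below 0.03 m); the robot touches nothing.
It fails at once if the long weight is dropped (moves faster than 0.6 m/s with no finger on it) (linear speed of long_weight above 0.6 m/s and contact force between long_weight and the fingers below 0.05 N).
It fails at once if the short weight is moved more than 30 mm (distance of short_weight from where it was at the start of the episode above 0.03 m).
It also fails if it takes over 48 s, if anything falls off the work surface, if the arm or the gripper's body presses on something with over 40 N, if the wrist force passes 120 N, or if a joint passes its speed limit or range.

### The arm

A 6-joint arm with a two-finger parallel gripper is mounted at the origin on the work surface. World frame = base frame: x ahead of the robot, y to its left, z up, the work surface at z = 0. Lengths are in m, angles in degrees, forces in N, time in s.
With the tool pointing down it reaches from about 0.35 to 0.875 m from the base axis. Payload 4.2 kg.
Tool frame: the origin (TCP) lies on the centre line of the jaws, within the pads' length; the fingertips stand 25 mm ahead of it and the grasp point (between the pads) lies 6 mm ahead of it; z points along the fingers, y is the line along which they close (so a half turn about z gives the same grasp; the last joint's range is limited). The gripper opens to 87 mm and grips with 3 to 60 N. Pads are 19 mm wide; open, the fingers measure 117 mm over their backs; the gripper's body (75 mm by 190 mm) begins 51 mm behind the grasp point.
Start: joints at [-52.047, 22.042, 0.453, 0, -68.411, -14.817], TCP at [0.246, -0.575, 0.248] pointing down, gripper open.
Joint ranges: [-179.83, 179.83], [-69.29, 118.12], [-61.27, 80.66], [-181.25, 117.63], [-171.15, -9.14], [-177.46, 177.46]. Speed limits (degrees/s): [159.86, 159.86, 180, 180, 180, 180].

### API

Orientations are given as a 3x3 rotation matrix whose columns are the frame's x, y, z axes.
In Python, from station import r gives the robot as it stands.
- The arm moves only by the tool move_arm, never from a script. Its argument "series" is a list of rows, each an object with "grip": the opening, from 0 (shut) to 1 (fully open); "xyz": the shift along the tool's x, y, z in mm, a list of three; "angular": the turn, a rotation vector about the tool's x, y, z in rad, a list of three. A call has 1 to 10 rows; each row is the pose to reach, as a shift and turn from the pose commanded when the call began, along the tool's axes at that moment; what a row does not reach only later rows make up. A row lasts 1/10 s, in which the tool goes at most 50 mm and 8.59 degrees, less where a joint would pass 70% of its speed; a pose out of reach is approached as far as the arm can. A call with a gripper value outside its range is refused whole. The fingers move at their own pace and stop on an object; the grip force is fixed at half the most. Time passes only in rows, so rows that repeat a pose let the fingers close. It gives the time, the measured TCP pose, the force, the opening and the grip force at its end, in the units of the state.
- r.sense(): the state, without advancing time (a new reading comes with each control period).
- r.capture(name): name is "scene" or "side" or "wrist"; returns a dict with "img" (480x640x3 uint8, red, green, blue), "camera_matrix" (3x3 intrinsics, pixels), "rvec" (rotation vector, rad) and "tvec" (3), from world to camera coordinates, as OpenCV has them; the wrist camera has in their place "hand_eye" (4x4, takes a point from camera to tool coordinates, whose origin is the TCP and whose axes are the flange's). Camera axes: x right, y down, z forward; pixel columns grow to the right and rows downward; lengths in m; the calibration is good to about 2 mm. A picture is of the moment at which its call begins: read the wrist's pose just before it. There is no depth.
- r.finish_job(): hands the job in; it is judged then, once.
The state is a dict: "time_s": time; "joints": joint angles; "joint_velocities": joint speeds; "effort": joint torques, N m; "tcp_pos": TCP position; "ee_rot": TCP orientation; "wrist_force": force on the tool from outside, world axes, zero at the start; "moment": the same for the moment, N m; "gripper_width": opening from 0.0 (shut) to 1.0 (fully open); "gripper_force": force on a finger pad.
Only numpy, scipy, OpenCV 4.12 (cv2) and the standard library are available. Lean on these libraries where they do the work, as an engineer would, in place of code of your own. Each camera call takes 0.05 s, during which the arm holds its last target. There are 200 camera calls.

## Working session

There is one attempt and no reset: what is moved stays moved. The work goes in short steps, Python scripts to look and compute and a tool call to move; the robot and the scene stay as the last step left them, time stands still between calls to the robot, and variables do not carry over. Pictures are saved under pics/ and viewed, at most 10 in all, crops included, and the job is handed in when it is done.

Besides the shell and the picture viewer there is one more tool, called after "Call:" in YAML: its name, and indented under it one key for each argument. move_arm: Moves the arm, as the interface text tells. Its arguments: {"type":"object","properties":{"series":{"type":"array"}},"required":["series"]}

```bash
mkdir -p pics
cat > h.py <<'E'
import numpy as np, cv2, pickle
from station import r
def snap(n,name):
    s=r.sense(); c=r.capture(n); c['tcp']=s['tcp_pos']; c['rot']=s['ee_rot']
    cv2.imwrite(f'pics/{name}.png',cv2.cvtColor(c['img'],cv2.COLOR_RGB2BGR)); pickle.dump(c,open(f'pics/{name}.pkl','wb')); return c
def load(name): return pickle.load(open(f'pics/{name}.pkl','rb'))
def cam(c):
    K=np.array(c['camera_matrix'])
    if 'hand_eye' in c:
        T=np.eye(4);T[:3,:3]=c['rot'];T[:3,3]=c['tcp'];W=T@np.array(c['hand_eye']); R=W[:3,:3].T; t=-R@W[:3,3]
    else:
        R=cv2.Rodrigues(np.array(c['rvec'],float))[0]; t=np.array(c['tvec'],float).ravel()
    return K,R,t
def onplane(c,px,z):
    K,R,t=cam(c); o=-R.T@t; d=R.T@np.linalg.inv(K)@np.array([px[0],px[1],1.]); return o+d*(z-o[2])/d[2]
def tri(cs,pxs):
    P=[K@np.c_[R,t] for K,R,t in map(cam,cs)]
    X=cv2.triangulatePoints(P[0],P[1],np.array(pxs[0],float),np.array(pxs[1],float)).ravel(); return X[:3]/X[3]
def proj(c,p):
    K,R,t=cam(c); q=K@(R@np.array(p)+t); return q[:2]/q[2]
E
python3 - <<'E'
from h import *
np.set_printoptions(precision=3,suppress=True)
for n in('scene','side'): 
    c=snap(n,n+'0'); K,R,t=cam(c); print(n,-R.T@t,R[2])
E
```

```text
scene [0.913 0.595 1.222] [-0.291 -0.482 -0.827]
side [-0.082  0.62   0.604] [ 0.578 -0.638 -0.509]
```

View pics/scene0.png

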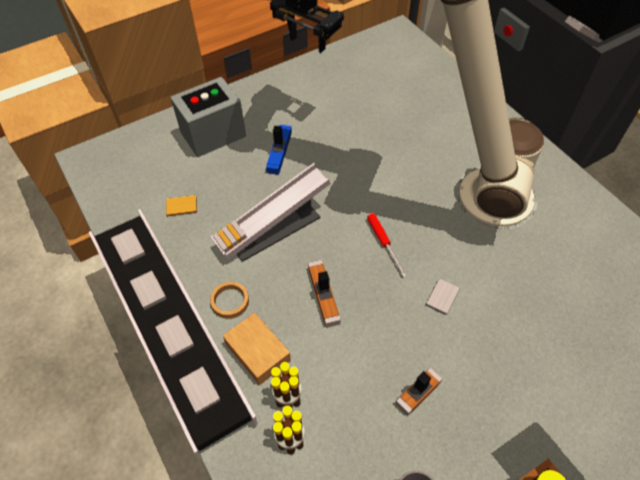

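View pics/side0.png

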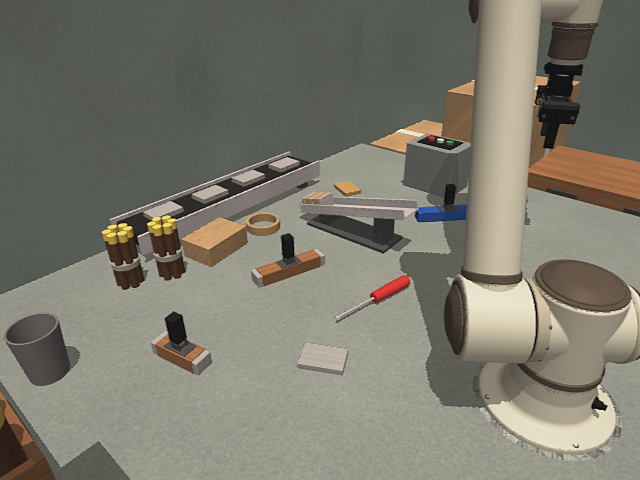

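Scene view: the long wooden weight is at (323,292), the short one at (420,390) and the blue look-alike at (279,149). The trough runs from its upper end at (318,178) down to the tins at (230,237). In the side view the long weight is at (289,265), the short at (180,345), the blue at (442,212) and the trough at (360,207). I choose (323,292) and check it in one crop.

Run:
```python
from h import *
a=load('scene0')['img'];b=load('side0')['img']
def t(i,x,y): return cv2.resize(i[y:y+75,x:x+100],(400,300),interpolation=cv2.INTER_CUBIC)
def t2(i,x,y): return cv2.resize(i[y:y+99,x:x+132],(400,300),interpolation=cv2.INTER_CUBIC)
o=np.vstack([np.hstack([t(a,275,255),t(b,240,225)]),np.hstack([t2(a,205,161),t2(b,293,160)])])
cv2.imwrite('pics/crop1.png',o[...,::-1])
```

```text
(no output)
```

View pics/crop1.png

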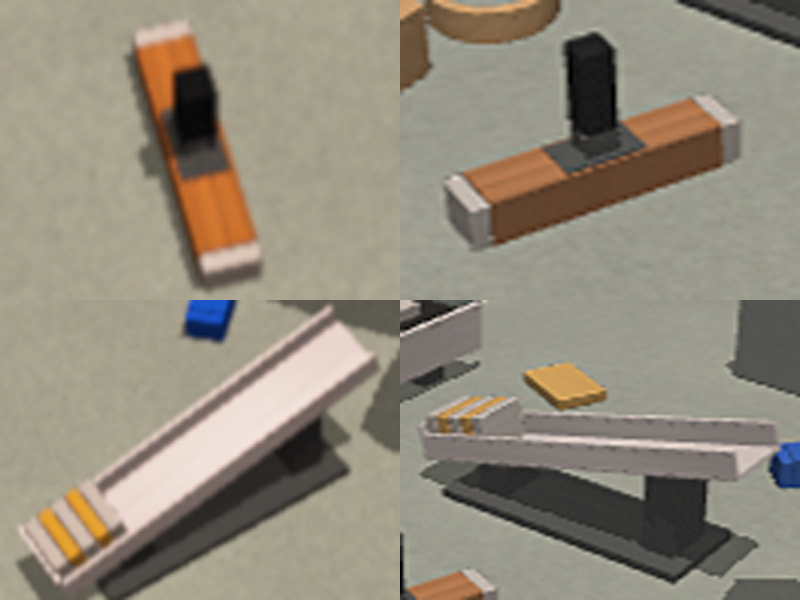

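Run:
```python
from h import *
np.set_printoptions(precision=4,suppress=True)
a=load('scene0');b=load('side0')
A=lambda x,y:(275+x/4,255+y/4); B=lambda x,y:(240+(x-400)/4,225+y/4)
s=3.03
C=lambda x,y:(205+x/s,161+(y-300)/s); D=lambda x,y:(293+(x-400)/s,160+(y-300)/s)
p=[onplane(a,A(*q),.028) for q in[(135,37),(187,25),(260,256),(203,268)]]
print(np.array(p)); 
print('A centre',np.mean(p,0), 'knob top',onplane(a,A(194,73),.096), onplane(b,B(589,43),.096))
q=[onplane(b,B(*q),.028) for q in[(447,185),(492,208),(740,125),(698,98)]]
print(np.array(q),np.mean(q,0))
print('trough tri up1',tri([a,b],[C(330,308),D(775,425)]),'up2',tri([a,b],[C(377,358),D(745,452)]))
print('down1',tri([a,b],[C(377,358),D(775,425)]),'alt',tri([a,b],[C(330,308),D(745,452)]))
for z in(.119,.123):print([onplane(a,C(*u),z) for u in[(330,308),(377,358)]],[onplane(b,D(*u),z) for u in[(775,425),(745,452)]])
print('downhill z~.05',[onplane(a,C(*u),.055) for u in[(22,528),(70,592)]], onplane(b,D(422,435),.055))
```

```text
[[ 0.552  -0.0673  0.028 ]
 [ 0.5203 -0.0579  0.028 ]
 [ 0.5675  0.0988  0.028 ]
 [ 0.5994  0.0879  0.028 ]]
A centre [0.5598 0.0154 0.028 ] knob top [0.5564 0.0091 0.096 ] [0.557  0.0157 0.096 ]
[[ 0.5923  0.0938  0.028 ]
 [ 0.5577  0.0925  0.028 ]
 [ 0.5113 -0.0552  0.028 ]
 [ 0.549  -0.0612  0.028 ]] [0.5526 0.0174 0.028 ]
trough tri up1 [ 0.4119 -0.2709  0.1186] up2 [ 0.4041 -0.2081  0.1176]
down1 [ 0.399  -0.2149  0.1261] alt [ 0.4174 -0.2625  0.1113]
[array([ 0.4115, -0.2714,  0.119 ]), array([ 0.4072, -0.2034,  0.119 ])] [array([ 0.4112, -0.2682,  0.119 ]), array([ 0.4039, -0.2143,  0.119 ])]
[array([ 0.4133, -0.2683,  0.123 ]), array([ 0.409 , -0.2005,  0.123 ])] [array([ 0.4071, -0.2609,  0.123 ]), array([ 0.3999, -0.2074,  0.123 ])]
downhill z~.05 [array([ 0.7212, -0.2494,  0.055 ]), array([ 0.7157, -0.1725,  0.055 ])] [ 0.6986 -0.1712  0.055 ]
```

```bash
cat > go.py <<'E'
from h import *
from scipy.spatial.transform import Rotation as Ro
np.set_printoptions(precision=4,suppress=True)
def plan(p,yaw):
    "tool-down target: TCP p, tool x at heading yaw deg -> shift mm and rotvec in tool axes"
    s=r.sense(); R=np.array(s['ee_rot']); c,k=np.cos(np.radians(yaw)),np.sin(np.radians(yaw))
    G=np.array([[c,k,0],[k,-c,0],[0,0,-1]])
    print('t',s['time_s'],'tcp',s['tcp_pos'],'yaw',np.degrees(np.arctan2(R[1,0],R[0,0])),'j',np.round(s['joints'],1),'F',s['wrist_force'])
    print('shift',R.T@(np.array(p)-s['tcp_pos'])*1e3,'rot',Ro.from_matrix(R.T@G).as_rotvec())
if __name__=='__main__':
    import sys; a=list(map(float,sys.argv[1:])); plan(a[:3],a[3]); print(r.sense()['ee_rot'])
E
python3 go.py .557 .0155 .20 73; python3 go.py .557 .0155 .20 -107; python3 -c "
from h import *
c=r.capture('wrist');print(c['hand_eye'],c['camera_matrix'])"
```

```text
t 0.1 tcp [ 0.2454 -0.5743  0.2466] yaw -156.8728867392841 j [-52.   22.1   0.4  -0.  -68.4 -14.8] F [-0.5874 -0.0831  0.1386]
shift [-518.226   419.899    47.3255] rot [ 0.0009 -0.0023  2.2711]
[[-0.9196 -0.3928 -0.0009]
 [-0.3928  0.9196  0.0018]
 [ 0.0001  0.002  -1.    ]]
t 0.1 tcp [ 0.2454 -0.5743  0.2466] yaw -156.8728867392841 j [-52.   22.1   0.4  -0.  -68.4 -14.8] F [-0.5874 -0.0831  0.1386]
shift [-518.226   419.899    47.3255] rot [ 0.0019  0.0007 -0.8704]
[[-0.9196 -0.3928 -0.0009]
 [-0.3928  0.9196  0.0018]
 [ 0.0001  0.002  -1.    ]]
[[ 5.38454644e-04 -9.65856822e-01 -2.59075877e-01  7.10402920e-02]
 [ 9.99999850e-01  4.93302002e-04  2.39294605e-04  1.19185423e-03]
 [-1.03321678e-04 -2.59075967e-01  9.65856942e-01 -1.37350901e-01]
 [ 0.00000000e+00  0.00000000e+00  0.00000000e+00  1.00000000e+00]] [[349.63053324   0.         316.66396526]
 [  0.         349.63053324 239.55136718]
 [  0.           0.           1.        ]]
```

Call:
move_arm:
  series:
    - {"grip":1,"xyz":[-259,210,0],"angular":[0,0,-0.43]}
    - {"grip":1,"xyz":[-259,210,0],"angular":[0,0,-0.43]}
    - {"grip":1,"xyz":[-259,210,0],"angular":[0,0,-0.43]}
    - {"grip":1,"xyz":[-518,420,20],"angular":[0,0,-0.87]}
    - {"grip":1,"xyz":[-518,420,20],"angular":[0,0,-0.87]}
    - {"grip":1,"xyz":[-518,420,20],"angular":[0,0,-0.87]}
    - {"grip":1,"xyz":[-518,420,20],"angular":[0,0,-0.87]}
    - {"grip":1,"xyz":[-518,420,20],"angular":[0,0,-0.87]}
    - {"grip":1,"xyz":[-518,420,20],"angular":[0,0,-0.87]}
    - {"grip":1,"xyz":[-518,420,20],"angular":[0,0,-0.87]}

```text
time_s: 1.15
tcp_pos: [0.4793, -0.1307, 0.234]
ee_rot: [[-0.292, -0.956, 0.0], [-0.956, 0.292, 0.0], [-0.0, -0.0, -1.0]]
wrist_force: [1.5, -0.9, -0.4]
gripper_width: 1.0
gripper_force: 0.0
```

Call:
move_arm:
  series:
    - {"grip":1,"xyz":[0,0,0],"angular":[0,0,0]}

```text
time_s: 1.25
tcp_pos: [0.4811, -0.1285, 0.2337]
ee_rot: [[-0.286, -0.958, 0.001], [-0.958, 0.286, 0.0], [-0.001, -0.0, -1.0]]
wrist_force: [0.4, 0.2, -0.4]
gripper_width: 1.0
gripper_force: 0.0
```

```bash
python3 go.py .557 .0155 .20 -107
```

```text
t 1.25 tcp [ 0.4811 -0.1285  0.2337] yaw -106.6212001292745 j [  3.7  10.3 -18.2  -0.  -61.5 -20.4] F [ 0.3911  0.2374 -0.4365]
shift [-159.7043  -31.5214   33.7705] rot [-0.0005  0.0006  0.0066]
[[-0.286  -0.9582  0.0006]
 [-0.9582  0.286   0.0004]
 [-0.0006 -0.0005 -1.    ]]
```

Call:
move_arm:
  series:
    - {"grip":1,"xyz":[-160,-31,33],"angular":[0,0,0.007]}
    - {"grip":1,"xyz":[-160,-31,33],"angular":[0,0,0.007]}
    - {"grip":1,"xyz":[-160,-31,33],"angular":[0,0,0.007]}
    - {"grip":1,"xyz":[-160,-31,33],"angular":[0,0,0.007]}
    - {"grip":1,"xyz":[-160,-31,33],"angular":[0,0,0.007]}
    - {"grip":1,"xyz":[-160,-31,33],"angular":[0,0,0.007]}

```text
time_s: 1.85
tcp_pos: [0.5548, 0.0105, 0.2007]
ee_rot: [[-0.3, -0.954, -0.001], [-0.954, 0.3, -0.0], [0.001, 0.001, -1.0]]
wrist_force: [0.4, -0.8, -0.0]
gripper_width: 1.0
gripper_force: 0.0
```

```bash
python3 - <<'E'
from h import *
snap('wrist','w1')
E
python3 go.py .557 .0155 .078 -107
```

```text
t 1.9 tcp [0.5548 0.0101 0.2011] yaw -107.47996287895144 j [ 17.8  17.5 -13.5   0.  -59.1 -35.3] F [-0.8668 -0.0267 -0.1127]
shift [ -5.8978  -0.571  123.0864] rot [ 0.0005 -0.0004 -0.0084]
[[-0.3004 -0.9538 -0.0006]
 [-0.9538  0.3004 -0.0002]
 [ 0.0004  0.0005 -1.    ]]
```

View pics/w1.png

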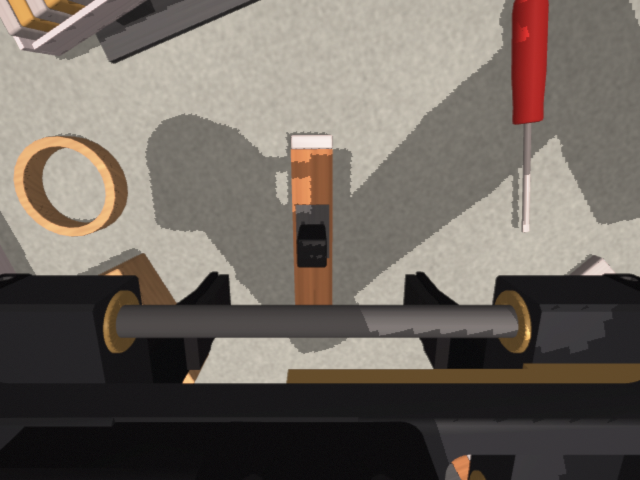

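Run:
```python
from h import *
c=load('w1'); print(onplane(c,(312.5,254),.096)); f=[onplane(c,p,.028) for p in[(291.5,137),(332,136)]]; print(f)
a=onplane(c,(292,160),.028);b=onplane(c,(295,290),.028);print(np.degrees(np.arctan2(*(a-b)[1::-1])))
a=onplane(c,(332,160),.028);b=onplane(c,(332.5,290),.028);print(np.degrees(np.arctan2(*(a-b)[1::-1])))
```

```text
[0.55826417 0.0154258  0.096     ]
[array([ 0.55087644, -0.06926685,  0.028     ]), array([ 0.51773527, -0.05974003,  0.028     ])]
-107.0884076371445
-106.52171891760455
```

Call:
move_arm:
  series:
    - {"grip":1,"xyz":[-6,-1,30],"angular":[0,0,-0.01]}
    - {"grip":1,"xyz":[-6,-1,60],"angular":[0,0,-0.01]}
    - {"grip":1,"xyz":[-6,-1,85],"angular":[0,0,-0.01]}
    - {"grip":1,"xyz":[-6,-1,105],"angular":[0,0,-0.01]}
    - {"grip":1,"xyz":[-6,-1,123],"angular":[0,0,-0.01]}
    - {"grip":1,"xyz":[-6,-1,123],"angular":[0,0,-0.01]}
    - {"grip":0,"xyz":[-6,-1,123],"angular":[0,0,-0.01]}
    - {"grip":0,"xyz":[-6,-1,123],"angular":[0,0,-0.01]}
    - {"grip":0,"xyz":[-6,-1,123],"angular":[0,0,-0.01]}
    - {"grip":0,"xyz":[-6,-1,123],"angular":[0,0,-0.01]}

```text
time_s: 2.9
tcp_pos: [0.5585, 0.0166, 0.079]
ee_rot: [[-0.29, -0.957, 0.002], [-0.957, 0.29, 0.001], [-0.001, -0.002, -1.0]]
wrist_force: [0.2, 0.8, -1.5]
gripper_width: 0.722
gripper_force: 0.0
```

Call:
move_arm:
  series:
    - {"grip":0,"xyz":[0,0,0],"angular":[0,0,0]}
    - {"grip":0,"xyz":[0,0,0],"angular":[0,0,0]}
    - {"grip":0,"xyz":[0,0,0],"angular":[0,0,0]}
    - {"grip":0,"xyz":[0,0,0],"angular":[0,0,0]}

```text
time_s: 3.3
tcp_pos: [0.5581, 0.0166, 0.078]
ee_rot: [[-0.29, -0.957, -0.0], [-0.957, 0.29, -0.0], [0.0, 0.0, -1.0]]
wrist_force: [-0.2, 0.2, -0.3]
gripper_width: 0.355
gripper_force: 0.0
```

Call:
move_arm:
  series:
    - {"grip":0,"xyz":[0,0,0],"angular":[0,0,0]}
    - {"grip":0,"xyz":[0,0,0],"angular":[0,0,0]}
    - {"grip":0,"xyz":[0,0,0],"angular":[0,0,0]}
    - {"grip":0,"xyz":[0,0,0],"angular":[0,0,0]}
    - {"grip":0,"xyz":[0,0,0],"angular":[0,0,0]}

```text
time_s: 3.8
tcp_pos: [0.5583, 0.0167, 0.0779]
ee_rot: [[-0.29, -0.957, 0.0], [-0.957, 0.29, 0.0], [-0.0, -0.0, -1.0]]
wrist_force: [1.4, -0.1, -2.2]
gripper_width: 0.248
gripper_force: 30.0
```

Call:
move_arm:
  series:
    - {"grip":0,"xyz":[0,0,-8],"angular":[0,0,0]}
    - {"grip":0,"xyz":[0,0,-20],"angular":[0,0,0]}
    - {"grip":0,"xyz":[0,0,-38],"angular":[0,0,0]}
    - {"grip":0,"xyz":[0,0,-60],"angular":[0,0,0]}
    - {"grip":0,"xyz":[0,0,-85],"angular":[0,0,0]}
    - {"grip":0,"xyz":[0,0,-110],"angular":[0,0,0]}
    - {"grip":0,"xyz":[0,0,-135],"angular":[0,0,0]}
    - {"grip":0,"xyz":[0,0,-158],"angular":[0,0,0]}
    - {"grip":0,"xyz":[0,0,-172],"angular":[0,0,0]}
    - {"grip":0,"xyz":[0,0,-180],"angular":[0,0,0]}

```text
time_s: 4.8
tcp_pos: [0.5575, 0.0165, 0.2597]
ee_rot: [[-0.29, -0.957, 0.001], [-0.957, 0.29, 0.001], [-0.001, -0.001, -1.0]]
wrist_force: [0.0, 0.4, -4.8]
gripper_width: 0.248
gripper_force: 30.0
```

Call:
move_arm:
  series:
    - {"grip":0,"xyz":[0,0,0],"angular":[0,0,0]}
    - {"grip":0,"xyz":[0,0,0],"angular":[0,0,0]}
    - {"grip":0,"xyz":[0,0,0],"angular":[0,0,0]}

```text
time_s: 5.1
tcp_pos: [0.5572, 0.0165, 0.2567]
ee_rot: [[-0.29, -0.957, -0.003], [-0.957, 0.29, -0.0], [0.001, 0.003, -1.0]]
wrist_force: [-0.6, -0.4, -5.0]
gripper_width: 0.249
gripper_force: 30.0
```

Run:
```python
from h import *
b=snap('side','s2'); a=snap('scene','s2s'); s=r.sense();print(s['gripper_force'],s['moment'],s['wrist_force'],s['tcp_pos'],s['joints'])
w=snap('wrist','w2')
x,y=map(int,proj(b,np.array(s['tcp_pos'])-[0,0,.04])); i=b['img'][max(0,y-60):y+60,max(0,x-80):x+80]
o=[cv2.resize(i,(400,300))]
x,y=map(int,proj(a,np.array(s['tcp_pos'])-[0,0,.04])); i=a['img'][max(0,y-60):y+60,max(0,x-80):x+80]
o.append(cv2.resize(i,(400,300)))
cv2.imwrite('pics/c2.png',np.vstack([np.hstack(o),np.hstack([cv2.resize(w['img'],(400,300)),cv2.resize(b['img'],(400,300))])])[...,::-1])
```

```text
29.99886309262365 [-0.08587828  0.01773806 -0.05679139] [-0.80817015  0.17406813 -4.74296976] [0.55760326 0.01647476 0.25694032] [ 1.83321003e+01  1.51851304e+01 -8.18886874e+00 -1.30401109e-02
 -6.67590028e+01 -3.51775384e+01]
```

View pics/c2.png

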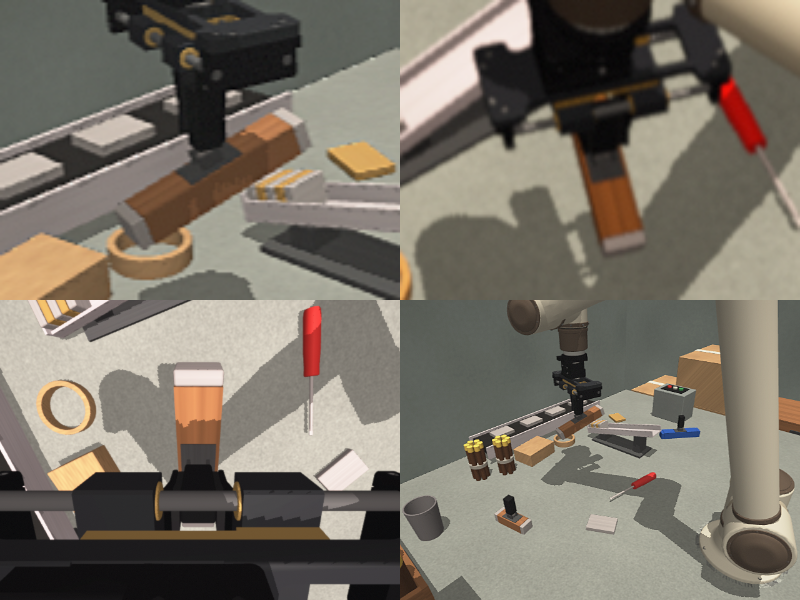

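The side crop shows the +y (left) end hanging low, at (130,230) against (300,130). The wrist moment agrees: the heavy end is opposite tool +x, so the tool x heading must end up at about -174°.

Call:
move_arm:
  series:
    - {"grip":0,"xyz":[10,-2,0],"angular":[0,0,0.05]}
    - {"grip":0,"xyz":[30,-7,0],"angular":[0,0,0.15]}
    - {"grip":0,"xyz":[58,-13,0],"angular":[0,0,0.28]}
    - {"grip":0,"xyz":[88,-20,0],"angular":[0,0,0.42]}
    - {"grip":0,"xyz":[118,-27,0],"angular":[0,0,0.56]}
    - {"grip":0,"xyz":[148,-34,0],"angular":[0,0,0.7]}
    - {"grip":0,"xyz":[178,-41,0],"angular":[0,0,0.84]}
    - {"grip":0,"xyz":[206,-47,0],"angular":[0,0,0.98]}
    - {"grip":0,"xyz":[227,-51,0],"angular":[0,0,1.1]}
    - {"grip":0,"xyz":[237,-53,0],"angular":[0,0,1.17]}

```text
time_s: 6.25
tcp_pos: [0.5396, -0.2274, 0.2573]
ee_rot: [[-0.995, -0.101, -0.002], [-0.101, 0.995, 0.0], [0.002, 0.0, -1.0]]
wrist_force: [-0.5, 0.0, -4.5]
gripper_width: 0.253
gripper_force: 30.0
```

Call:
move_arm:
  series:
    - {"grip":0,"xyz":[0,0,0],"angular":[0,0,0]}
    - {"grip":0,"xyz":[0,0,0],"angular":[0,0,0]}

```text
time_s: 6.45
tcp_pos: [0.54, -0.2255, 0.2575]
ee_rot: [[-0.994, -0.107, -0.001], [-0.107, 0.994, 0.0], [0.001, 0.001, -1.0]]
wrist_force: [-0.1, -0.5, -4.7]
gripper_width: 0.246
gripper_force: 30.0
```

```bash
python3 - <<'E'
from h import *
snap('wrist','w3')
E
python3 go.py .54 -.225 .257 -174
```

```text
t 6.5 tcp [ 0.5401 -0.2251  0.2576] yaw -173.8017273857194 j [ -6.8  17.8  -4.4  -0.  -67.8 -77. ] F [ 0.4156  0.0208 -5.3435]
shift [0.1024 0.1464 0.6432] rot [ 0.0005 -0.0006  0.0035]
[[-0.9942 -0.108  -0.0006]
 [-0.108   0.9942  0.0004]
 [ 0.0006  0.0005 -1.    ]]
```

View pics/w3.png

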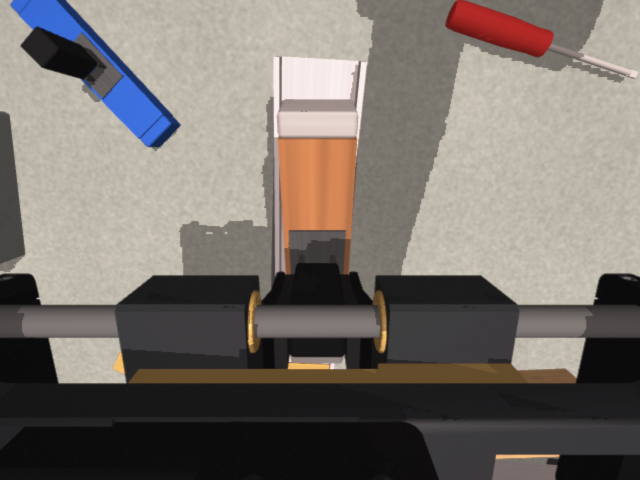

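Run:
```python
from h import *
a=load('w3')['img'][45:285,255:385]; b=load('scene0')['img'][160:265,205:335]
o=np.zeros((600,800,3),np.uint8); o[:600,:325]=cv2.resize(a,(325,600),interpolation=cv2.INTER_CUBIC)
o[:380,330:800]=cv2.resize(b,(470,380),interpolation=cv2.INTER_CUBIC)
cv2.imwrite('pics/c3.png',o[...,::-1])
```

```text
(no output)
```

View pics/c3.png

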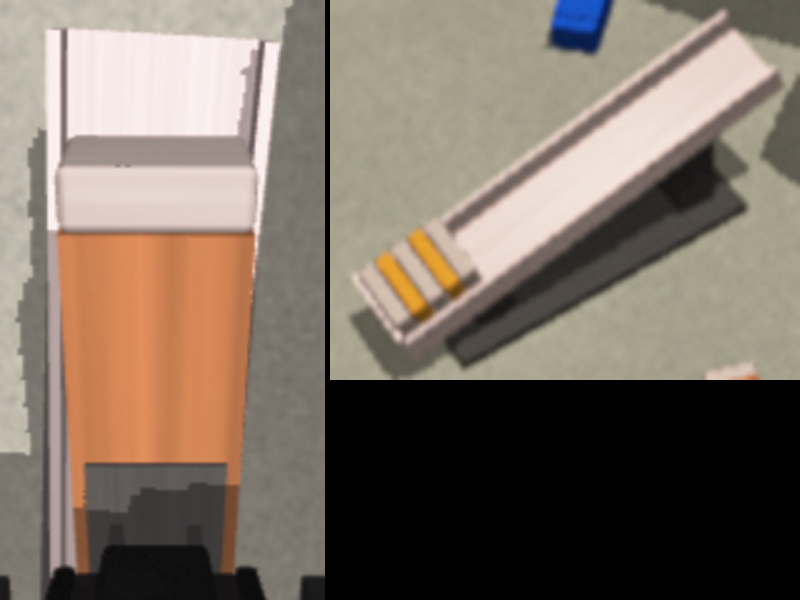

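```bash
cat > fit.py <<'E'
from h import *
from scipy.optimize import least_squares
from scipy.spatial.transform import Rotation as Ro
np.set_printoptions(precision=4,suppress=True)
w=load('w3');s=load('scene0')
W=lambda x,y:np.array([255+x/2.5,45+y/2.5]); S=lambda x,y:np.array([205+(x-330)/3.615,160+y/3.615])
def fr(p): return Ro.from_euler('ZY',[p[2],np.radians(14)]).as_matrix(), np.array([p[0],p[1],p[3]])
def res(p):
    R,o=fr(p); t=p[4]; f=lambda x,y,z:o+R@[x,y,z]; e=[]
    for c,px,q,sg in [(w,W(47,28),(-.13,-.029-t,.02),1),(w,W(61,29),(-.13,-.029,.02),1),(w,W(264,40),(-.13,.029,.02),1),(w,W(281,42),(-.13,.029+t,.02),1),
        (s,S(724,12),(-.13,-.029-t,.02),1),(s,S(778,75),(-.13,.029+t,.02),1),(s,S(462,248),(.119,0,.036),1.5)]:
        e+=list((proj(c,f(*q))-px)/sg)
    for px,y in[(W(50,560),-.029-t),(W(63.5,500),-.029),(W(257,260),.029+t)]:
        a,b=proj(w,f(-.13,y,.02)),proj(w,f(.1,y,.02)); d=(b-a)/np.linalg.norm(b-a); v=px-a; e.append(v[0]*d[1]-v[1]*d[0])
    return np.array(e+[(p[3]-.07)/.002,(t-.004)/.002])
r1=least_squares(res,[.534,-.227,.1,.07,.004]); print(r1.x,'yaw',np.degrees(r1.x[2])); print(r1.fun)
R,o=fr(r1.x); p=o+R@[.010,0,.034]; print('pin target',p,'tcp z',p[2]+.044)
E
python3 fit.py
```

```text
[ 0.53   -0.2289  0.0578  0.0694  0.0046] yaw 3.3124333673236186
[-0.4815  0.1588  0.3419  0.1156  0.2018  0.218  -0.2176 -0.2276  0.5144
  0.3815  0.7749 -0.7026 -0.6838 -0.7609 -0.4     0.2998 -0.1023 -0.3085
  0.2904]
pin target [ 0.5479 -0.2279  0.1   ] tcp z 0.14395381883124853
```

```bash
python3 go.py .548 -.228 .165 -176.7
```

```text
t 6.5 tcp [ 0.5401 -0.2251  0.2576] yaw -173.8017273857194 j [ -6.8  17.8  -4.4  -0.  -67.8 -77. ] F [ 0.4156  0.0208 -5.3435]
shift [-7.5785 -3.7437 92.6371] rot [ 0.0005 -0.0006  0.0506]
[[-0.9942 -0.108  -0.0006]
 [-0.108   0.9942  0.0004]
 [ 0.0006  0.0005 -1.    ]]
```

Call:
move_arm:
  series:
    - {"grip":0,"xyz":[-4,-2,6],"angular":[0,0,0.025]}
    - {"grip":0,"xyz":[-8,-4,18],"angular":[0,0,0.05]}
    - {"grip":0,"xyz":[-8,-4,33],"angular":[0,0,0.05]}
    - {"grip":0,"xyz":[-8,-4,48],"angular":[0,0,0.05]}
    - {"grip":0,"xyz":[-8,-4,62],"angular":[0,0,0.05]}
    - {"grip":0,"xyz":[-8,-4,74],"angular":[0,0,0.05]}
    - {"grip":0,"xyz":[-8,-4,84],"angular":[0,0,0.05]}
    - {"grip":0,"xyz":[-8,-4,90],"angular":[0,0,0.05]}
    - {"grip":0,"xyz":[-8,-4,93],"angular":[0,0,0.05]}
    - {"grip":0,"xyz":[-8,-4,93],"angular":[0,0,0.05]}

```text
time_s: 7.5
tcp_pos: [0.5486, -0.2287, 0.1648]
ee_rot: [[-0.998, -0.057, -0.0], [-0.057, 0.998, -0.0], [0.0, -0.0, -1.0]]
wrist_force: [0.6, -0.2, -4.0]
gripper_width: 0.252
gripper_force: 30.0
```

```bash
python3 go.py .548 -.228 .144 -176.7
python3 - <<'E'
from h import *
a=snap('wrist','w4')['img'];b=snap('scene','s4')['img'];c=snap('side','d4')['img']
z=lambda i,x,y,w,h:cv2.resize(i[y:y+h,x:x+w],(400,300),interpolation=cv2.INTER_CUBIC)
cv2.imwrite('pics/c4.png',np.vstack([np.hstack([z(a,200,40,320,240),z(b,205,140,132,99)]),np.hstack([z(c,280,130,160,120),z(a,0,0,640,480)])])[...,::-1])
E
```

```text
t 7.5 tcp [ 0.5486 -0.2287  0.1648] yaw -176.74333510468603 j [ -7.   23.1 -10.6   0.  -56.3 -79.7] F [ 0.5978 -0.2004 -4.0418]
shift [ 0.5373  0.751  20.8404] rot [-0.     -0.0002 -0.0008]
[[-0.9984 -0.0568 -0.0002]
 [-0.0568  0.9984 -0.    ]
 [ 0.0002 -0.     -1.    ]]
```

View pics/c4.png

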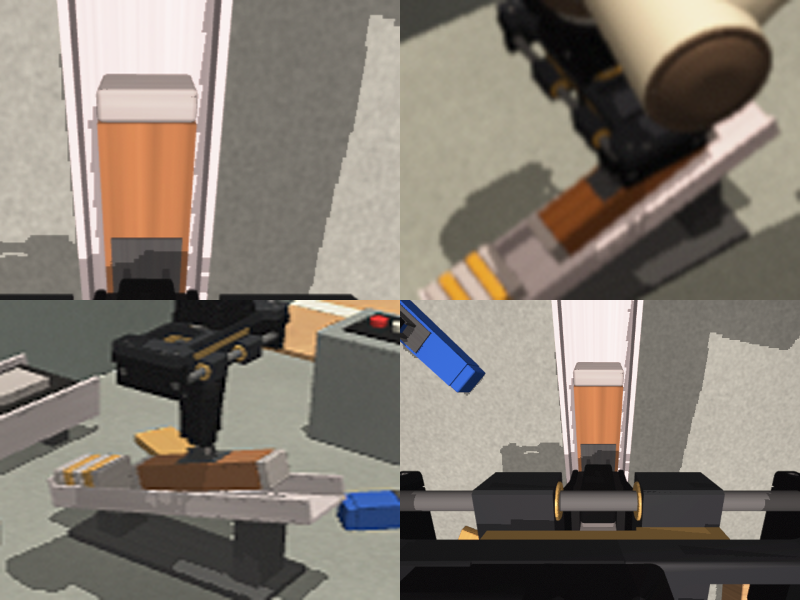

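The weight is centred between the trough walls (crop 97–197 between inner walls at about 75 and 208), aligned with it, and the downhill end clears the tins. I lower it gently.

Call:
move_arm:
  series:
    - {"grip":0,"xyz":[0,0,4],"angular":[0,0,0]}
    - {"grip":0,"xyz":[0,0,8],"angular":[0,0,0]}
    - {"grip":0,"xyz":[0,0,12],"angular":[0,0,0]}
    - {"grip":0,"xyz":[0,0,14],"angular":[0,0,0]}
    - {"grip":0,"xyz":[0,0,16],"angular":[0,0,0]}
    - {"grip":0,"xyz":[0,0,16],"angular":[0,0,0]}
    - {"grip":0,"xyz":[0,0,16],"angular":[0,0,0]}

```text
time_s: 8.35
tcp_pos: [0.5489, -0.2288, 0.1492]
ee_rot: [[-0.998, -0.057, 0.001], [-0.057, 0.998, -0.0], [-0.001, -0.0, -1.0]]
wrist_force: [1.2, 0.1, -4.1]
gripper_width: 0.249
gripper_force: 30.0
```

Call:
move_arm:
  series:
    - {"grip":0,"xyz":[0,0,1],"angular":[0,0,0]}
    - {"grip":0,"xyz":[0,0,2],"angular":[0,0,0]}
    - {"grip":0,"xyz":[0,0,2],"angular":[0,0,0]}
    - {"grip":0,"xyz":[0,0,2],"angular":[0,0,0]}

```text
time_s: 8.75
tcp_pos: [0.5487, -0.2288, 0.1478]
ee_rot: [[-0.998, -0.057, 0.001], [-0.057, 0.998, -0.0], [-0.001, -0.0, -1.0]]
wrist_force: [-1.6, -0.4, 2.1]
gripper_width: 0.249
gripper_force: 30.0
```

Call:
move_arm:
  series:
    - {"grip":0,"xyz":[0,0,1],"angular":[0,0,0]}
    - {"grip":0,"xyz":[0,0,2],"angular":[0,0,0]}
    - {"grip":0,"xyz":[0,0,2],"angular":[0,0,0]}
    - {"grip":0,"xyz":[0,0,2],"angular":[0,0,0]}

```text
time_s: 9.15
tcp_pos: [0.5487, -0.2288, 0.1477]
ee_rot: [[-0.998, -0.058, 0.001], [-0.058, 0.998, -0.001], [-0.001, -0.001, -1.0]]
wrist_force: [-5.5, 3.4, 11.1]
gripper_width: 0.252
gripper_force: 30.0
```

Call:
move_arm:
  series:
    - {"grip":0,"xyz":[0,0,-1.5],"angular":[0,0,0]}
    - {"grip":0,"xyz":[0,0,-1.5],"angular":[0,0,0]}
    - {"grip":0.4,"xyz":[0,0,-1.5],"angular":[0,0,0]}
    - {"grip":0.5,"xyz":[0,0,-1.5],"angular":[0,0,0]}
    - {"grip":0.7,"xyz":[0,0,-1.5],"angular":[0,0,0]}
    - {"grip":1,"xyz":[0,0,-1.5],"angular":[0,0,0]}
    - {"grip":1,"xyz":[0,0,-1.5],"angular":[0,0,0]}
    - {"grip":1,"xyz":[0,0,-1.5],"angular":[0,0,0]}
    - {"grip":1,"xyz":[0,0,-1.5],"angular":[0,0,0]}
    - {"grip":1,"xyz":[0,0,-1.5],"angular":[0,0,0]}

```text
time_s: 10.15
tcp_pos: [0.5485, -0.2287, 0.1465]
ee_rot: [[-0.998, -0.057, 0.0], [-0.057, 0.998, -0.0], [-0.0, -0.0, -1.0]]
wrist_force: [-0.1, -0.2, -0.5]
gripper_width: 0.895
gripper_force: 0.0
```

Now I go straight up and check.

Call:
move_arm:
  series:
    - {"grip":1,"xyz":[0,0,-15],"angular":[0,0,0]}
    - {"grip":1,"xyz":[0,0,-40],"angular":[0,0,0]}
    - {"grip":1,"xyz":[0,0,-75],"angular":[0,0,0]}
    - {"grip":1,"xyz":[0,0,-115],"angular":[0,0,0]}
    - {"grip":1,"xyz":[0,0,-150],"angular":[0,0,0]}
    - {"grip":1,"xyz":[40,0,-150],"angular":[0,0,0]}
    - {"grip":1,"xyz":[80,0,-150],"angular":[0,0,0]}
    - {"grip":1,"xyz":[80,0,-150],"angular":[0,0,0]}

```text
time_s: 10.95
tcp_pos: [0.4645, -0.2331, 0.2973]
ee_rot: [[-0.998, -0.055, -0.0], [-0.055, 0.998, 0.001], [0.0, 0.001, -1.0]]
wrist_force: [0.1, 0.4, -0.1]
gripper_width: 1.0
gripper_force: 0.0
```

Run:
```python
from h import *
print(r.sense()['tcp_pos'])
b=snap('scene','s5')['img'];c=snap('side','d5')['img'];a=snap('wrist','w5')['img']
z=lambda i,x,y,w,h:cv2.resize(i[y:y+h,x:x+w],(400,300),interpolation=cv2.INTER_CUBIC)
cv2.imwrite('pics/c5.png',np.vstack([np.hstack([z(c,293,140,132,99),z(b,205,140,132,99)]),np.hstack([z(c,0,0,640,480),z(a,0,0,640,480)])])[...,::-1])
```

```text
[ 0.46454379 -0.23314581  0.29732988]
```

View pics/c5.png

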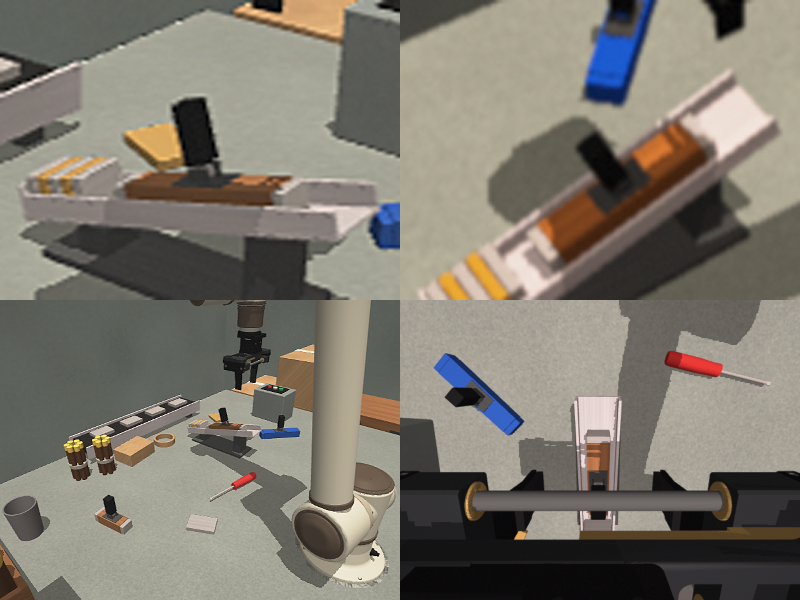

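The weight lies flat and centred in the trough with a gap to the tins. The knob has swung back square to the floor, the short weight is untouched and the gripper is clear.

```bash
python3 -c "
from station import r
print(r.finish_job())"
```

```text
the job is handed in; nothing more can be done
None
```

The long weight lies flat in the trough behind the tins with its heavy end downhill, the short weight was not touched, and the job is handed in at about 11 s; no verdict was returned.

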